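Pin the stop slide's drawbar into its clevis

ROBOT

A 6-joint arm with a two-finger parallel gripper is mounted at the origin on a cart in front of the work surface, level with it; the furniture and walls round the work are solid. World frame = base frame: x ahead of the robot, y to its left, z up, the work surface at z = 0. Lengths are in m, angles in rad, forces in N, time in s.
With the tool pointing down it reaches from about 0.3 to 0.95 m from the base axis. Payload 3.1 kg.
Tool frame: the origin (TCP) lies at the very end of the fingers, on their centre line; the grasp point (between the pads) lies 19 mm behind it (manip.hold_point_z is the z of the grasp point in the tool frame, in m); z points along the fingers, y is the line along which they close (so a half turn about z gives the same grasp; the last joint's range is limited). The gripper opens to 85 mm and grips with 20 to 120 N. Pads are 22 mm wide; open, the fingers measure 114 mm over their backs; the gripper's body (76 mm by 85 mm) begins 54 mm behind the grasp point. The pads swing forward as they close: fully open they stand 13 mm farther back than shut.
Start: joints at [-1.264, 0.308, 1.634, -0, 1.2, -0.07], TCP at [0.23, -0.581, 0.2] pointing down, gripper open.
Joint ranges: [-3.06, 3.06], [-0.79, 1.96], [0.05, 2.63], [-1.19, 4.34], [0.05, 2.64], [-2.94, 2.94]. Speed limits (rad/s): [2.79, 2.79, 3.14, 3.14, 3.14, 3.14].

INTERFACE

Orientations are given as a unit quaternion [w, x, y, z].
In Python, from plant import manip, viewer gives the robot as it stands. The module is installed in compiled form; this text tells all that it offers.
- The arm moves only by the shell command python3 -m handwheel 'ROWS'. ROWS is a JSON object of lists of equal length, an entry for each row: "delta_pos": the shift along the tool's x, y, z scaled (see below), a list of three; "turn": the turn about the tool's z scaled (see below); "gripper": the gripper command: -1 is shut, 1 is fully open, values between are in proportion. In form: {"delta_pos": [[x, y, z], ...], "turn": [turn, ...], "gripper": [gripper, ...]}. A call has 1 to 12 rows; each row is the pose to reach, as a shift and turn from the pose commanded when the call began, along the tool's axes at that moment, turning the shorter way round; what a row does not reach only later rows make up. The controller multiplies each number of a shift by 400 mm and each number of a turn by pi rad. A row lasts 1/10 s, in which the tool goes at most 50 mm and 8.59 degrees, less where a joint would pass 70% of its speed; a pose out of reach is approached as far as the arm can. A call with a number of a shift or a turn outside -1 to 1 is refused whole. A call with a gripper value outside its range is refused whole. The fingers move at their own pace and stop on an object; the grip force is fixed at half the most. Time passes only in rows, so rows that repeat a pose let the fingers close. It gives the time, the measured TCP pose, the force, the opening and the grip force at its end, in the units of the state.
- manip.state(): the state, without advancing time (a new reading comes with each control period).
- viewer.read_camera(name): name is "side" or "top" or "wrist"; returns a dict with "image" (420x560x3 uint8, red, green, blue), "vfov" (degrees; the focal length in pixels is half the picture's height over the tangent of half this angle, whatever the lens; pixels are square), "cx", "cy" (the principal point, pixels), "xyz" and "orientation" of the camera in the world. Camera axes: x right, y up, looking along -z (the intrinsics and any distortion apply to the point x, -y, -z); pixel columns grow to the right and rows downward; lengths in m; the calibration is good to about 2 mm. The wrist camera is an equidistant fisheye: a pixel r from the principal point sees the ray r / f radians off the axis. A picture is of the moment at which its call begins. There is no depth.
- manip.sign_off(): hands the job in; it is judged then, once.
The state is a dict: "t": time; "joint_positions": joint angles; "qd": joint speeds; "joint_efforts": joint torques, N m; "ee_pos": TCP position; "tool_rot": TCP orientation; "wrist_force": force on the tool from outside, world axes, zero at the start; "ft_torque": the same for the moment, N m; "opening": finger opening in m; "finger_force": force on a finger pad.
Only numpy, scipy, OpenCV 4.12 (cv2) and the standard library are available. Lean on these libraries where they do the work, as an engineer would, in place of code of your own. Each camera call takes 0.05 s, during which the arm holds its last target. There are 200 camera calls.

TASK

Couple the sliding drawbar to the clevis of the blue stop fixture with the yellow-knobbed clevis pin: take the pin from its wooden block, stand it in the clevis' top hole, and gently push the drawbar in by its red handle until the pin drops through the hidden hole of the tongue. Then press the pin down past its spring detent until its collar lies flat on the clevis, and let go. Never force the pin against the fixture, and do not knock over or shove the two pink ceramic cups.

Things in the scene. Friction and masses are not known exactly. Their poses are not given: they have to be found in the camera images.
- fixture: Fixed stop fixture: blue base plate 90 x 264 x 10 mm, grey clevis (55 x 46 mm, top at 68 mm) and drawbar. Origin on the bench; z up; the drawbar slides along y, in is toward -y. Pin hole axis upright at x = 0, y = -70 mm. Never drive the tongue against the pin with over 25 N; all contact forces of the pin on the fixture together (about 15 N is the detent's squeeze) stay under 60 N.
- clevis_hole (a point): Centre of the mouth of the pin hole on the clevis' top face, 68 mm above the bench; axes as the fixture's. Upper knuckle: heights 46 to 68 mm; lower knuckle: 20 to 32 mm; both have a 13.2 mm hole on this axis. The drawbar's flat steel tongue (30 mm wide, heights 34 to 44 mm) passes between them; its own 13.2 mm hole is hidden under the upper knuckle.
- handle (a point): Point on the axis of the drawbar's upright red handle post (17 mm diameter, top at 99 mm), 80 mm above the bench. Below the post are a 22 mm washer (top at 55 mm) and the aluminium carriage (40 x 60 mm, top at 51 mm). Tongue and clevis hole line up when this point is somewhere from 125 to 141 mm from the pin hole's axis, always further in than at the start.
- drawbar: Sliding carriage with handle and tongue. Origin on the bench under the handle's axis; axes as the fixture's. About 3 N of friction; stays where left; 40 mm of travel. The tongue is screwed in to an unknown length. A pin standing in the upper knuckle rests on the tongue, collar 30 mm above the clevis; where the holes meet it drops and blocks the drawbar.
- pin_knob (a point): Centre of the upright yellow knob (16 mm diameter, 28 mm tall) of the loose clevis pin; z up along the pin. Below it: steel collar, 26 mm diameter, 4 mm thick, underside 18 mm below this point; then a 12 mm shank, 54 mm long, tapered to 6 mm over its last 7 mm, tip 72 mm below this point. It starts in its block, collar on the block's top, 78 mm above the bench.
- pin: The clevis pin, 45 g (varies). Origin at the tip; z up along the pin.
- pin_block: Fixed wooden parking block for the pin, 50 x 50 x 60 mm, origin at the centre of its underside; one upright 14 mm hole in the middle, through its whole height. It stands left or right of the fixture.
- dish: Fixed round steel dish with screws, 144 mm diameter, 32 mm high, on the other side of the fixture; not needed.
- cup_a: Loose pink ceramic welding cup standing behind the fixture, 19 mm diameter, 42 mm high, origin under its centre; leave alone.
- cup_b: Loose pink ceramic welding cup standing behind the fixture, 19 mm diameter, 36 mm high, origin under its centre; leave alone.
- detent: Brass spring detent nose in the side of the lower knuckle's hole, origin at the nose's centre, 27 mm above the bench. It stops the pin after it has dropped through the tongue, collar then about 7 mm above the clevis; a push of about 6 to 13 N takes the pin past it and down to its collar.
Mind the look-alikes: they are no part of the job. What is shaped like the pin_block but orange or turquoise is not meant.

How it is judged:
On the way, in this order (a step that is already met when the one before it is completed fails the run):
1. the pin stands in the upper knuckle of the clevis (horizontal distance between pin and clevis_hole below 0.004 m and z of pin in the frame of clevis_hole below -0.01 m), for 0.05 s.
2. the pin has dropped through the tongue (horizontal distance between pin and clevis_hole below 0.004 m and z of pin in the frame of clevis_hole below -0.036 m), for 0.05 s.
At the end, for the whole second after the job is handed in: The pin stands upright (within 4 degrees) through both knuckles and the tongue, its axis within 4 mm of the clevis hole's, its collar within 2.5 mm of the clevis' top face, at rest (horizontal distance between pin_knob and clevis_hole below 0.004 m and z of pin_knob in the frame of clevis_hole below 0.0205 m and angle between the z axis of pin_knob and the z axis of clevis_hole, either way round below 0.07 rad and linear speed of pin below 0.02 m/s); the robot touches nothing.
It fails at once if the drawbar's tongue is driven against the pin with more than 25 N, or the pin is forced into the fixture with more than 60 N in all (contact force between pin and drawbar above 25 N or contact force between pin and fixture above 60 N).
It fails at once if a ceramic cup is knocked over or shoved more than 30 mm (angle between any of cup_a, cup_b's own z axis and vertical above 0.5 rad or distance of any of cup_a, cup_b from where it was at the start of the episode above 0.03 m).
It also fails if it takes over 61 s, if anything falls off the work surface, if the arm or the gripper's body presses on something with over 40 N, if the wrist force passes 120 N, or if a joint passes its speed limit or range.

## Working session

There is one attempt and no reset: what is moved stays moved. The work goes in short steps, Python scripts to look and compute and a shell command to move; the robot and the scene stay as the last step left them, time stands still between calls to the robot, and variables do not carry over. Pictures are saved under pics/ and viewed, at most 10 in all, crops included, and the job is handed in when it is done.

```bash
mkdir -p pics; cat > h.py <<'E'
from plant import manip, viewer
import numpy as np, cv2
from scipy.spatial.transform import Rotation as R
def rot(q): return R.from_quat([q[1],q[2],q[3],q[0]]).as_matrix()
def cam(n,save=None):
    c=viewer.read_camera(n)
    c['f']=210/np.tan(np.radians(c['vfov']/2)); c['n']=n
    if save: cv2.imwrite('pics/'+save,c['image'][:,:,::-1])
    return c
def ray(c,u,v):
    a=np.array([u-c['cx'],v-c['cy']])/c['f']
    if c['n']=='wrist':
        r=np.linalg.norm(a); d=np.array([*(a/max(r,1e-9)*np.sin(r)),np.cos(r)])
    else: d=np.array([*a,1.])
    return rot(c['orientation'])@(d*[1,-1,-1])
def onz(c,u,v,z):
    d=ray(c,u,v); p=np.array(c['xyz']); return p+d*(z-p[2])/d[2]
def proj(c,P):
    d=(rot(c['orientation']).T@(np.array(P)-c['xyz']))*[1,-1,-1]
    if c['n']=='wrist':
        r=np.hypot(d[0],d[1]); a=d[:2]/max(r,1e-9)*np.arctan2(r,d[2])
    else: a=d[:2]/d[2]
    return a*c['f']+[c['cx'],c['cy']]
def tri(obs):
    A=np.zeros((3,3));b=np.zeros(3)
    for c,u,v in obs:
        d=ray(c,u,v);d/=np.linalg.norm(d);M=np.eye(3)-np.outer(d,d);A+=M;b+=M@c['xyz']
    return np.linalg.solve(A,b)
E
python3 - <<'E'
from h import *
a=cam('top');b=cam('side')
for c in(a,b): print(c['n'],c['xyz'],c['orientation'],c['vfov'],c['cx'],c['cy'])
import pickle;pickle.dump((a,b),open('c0.pkl','wb'))
im=np.vstack([a['image'],b['image']])
for c in(a,b): cv2.imwrite('pics/%s0.png'%c['n'],cv2.resize(c['image'][:,:,::-1],(800,600),interpolation=cv2.INTER_CUBIC))
s=manip.state();print(s['ee_pos'],s['tool_rot'],s['wrist_force'],s['opening'])
E
```

```text
top [0.52718374 0.02967237 1.3175014 ] [-0.70392722 -0.02094241  0.02080522  0.70965839] 49.65897579431012 277.87822880423073 205.18608697868663
side [ 0.44069575 -0.98366158  0.64506826] [ 0.85784395  0.50834381 -0.04134047 -0.0630975 ] 45.82015529864911 278.9694787341069 207.27707915828464
[ 0.2296892  -0.58036674  0.19903606] [-1.07535821e-03  9.82307510e-01  1.87271956e-01 -1.21142969e-04] [ 0.20853565 -1.31845357 -0.04095324] 0.08548856826848326
```

View pics/top0.png

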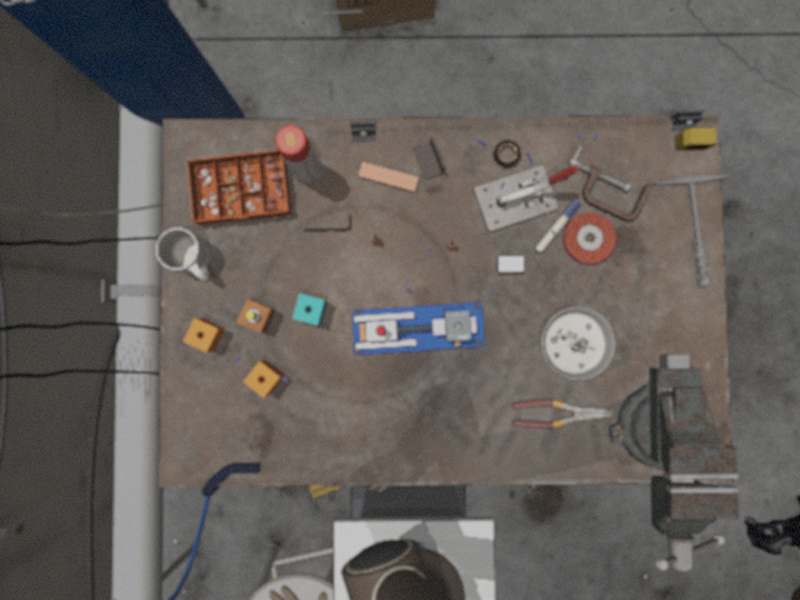

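View pics/side0.png

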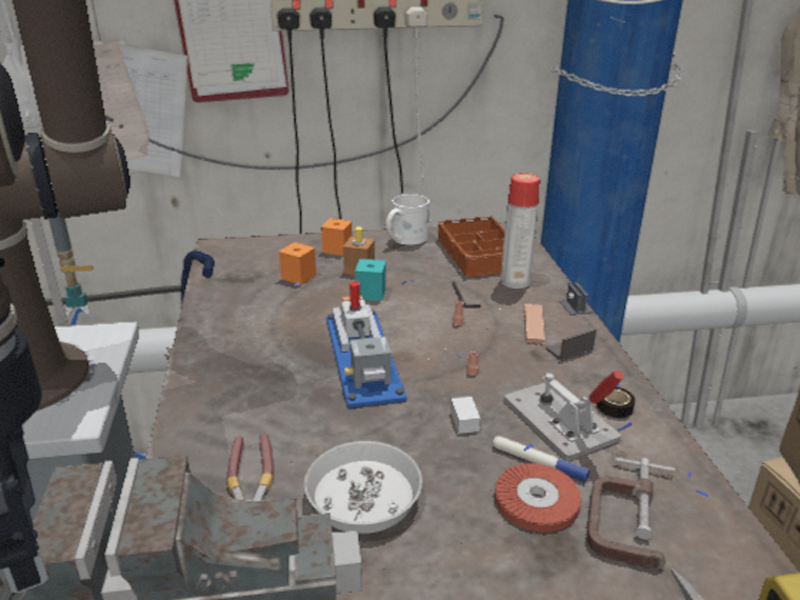

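The top view shows the fixture with its clevis hole at about (458,325)/1.43 and its red handle at (382,330)/1.43. Block candidates in the top view are brown wood with the yellow knob (254,316), two orange (202,335) and (262,379), and turquoise (308,309). Only the brown one holds the yellow-knobbed pin, so I'll confirm it in a crop and measure.

```bash
python3 - <<'E'
from h import *
import pickle;a,b=pickle.load(open('c0.pkl','rb'))
t=a['image'][195:260,160:350];s=b['image'][150:290,180:320]
t=cv2.resize(t,None,fx=4,fy=4,interpolation=cv2.INTER_CUBIC)
s=cv2.resize(s,None,fx=4,fy=4,interpolation=cv2.INTER_CUBIC)[:,:]
# crops side by side: top 760x260 ; side 560x560 scaled to 320
o=np.zeros((600,790,3),np.uint8);o[:260,:760]=t
s2=cv2.resize(b['image'][150:285,200:300],None,fx=2.5,fy=2.5,interpolation=cv2.INTER_CUBIC);o[262:262+s2.shape[0],:s2.shape[1]]=s2
s3=cv2.resize(b['image'][150:200,230:280],None,fx=6.5,fy=6.5,interpolation=cv2.INTER_CUBIC);o[262:262+325,300:625]=s3
cv2.imwrite('pics/crop.png',o[:,:,::-1])
k=1.42857
print('knob', tri([(a,254/k,315/k),(b,359/k,235/k)]))
print('hole', tri([(a,458/k,325/k),(b,371/k,344/k)]), onz(a,458/k,325/k,.068))
print('handletop', tri([(a,381/k,330/k),(b,355/k,286/k)]), onz(a,381/k,330/k,.099))
E
```

```text
knob [0.56097927 0.30349537 0.07666834]
hole [ 0.53885087 -0.08718297  0.07010005] [ 0.53863483 -0.08735621  0.068     ]
handletop [0.53000938 0.06032537 0.09207418] [0.53015108 0.06013869 0.099     ]
```

View pics/crop.png

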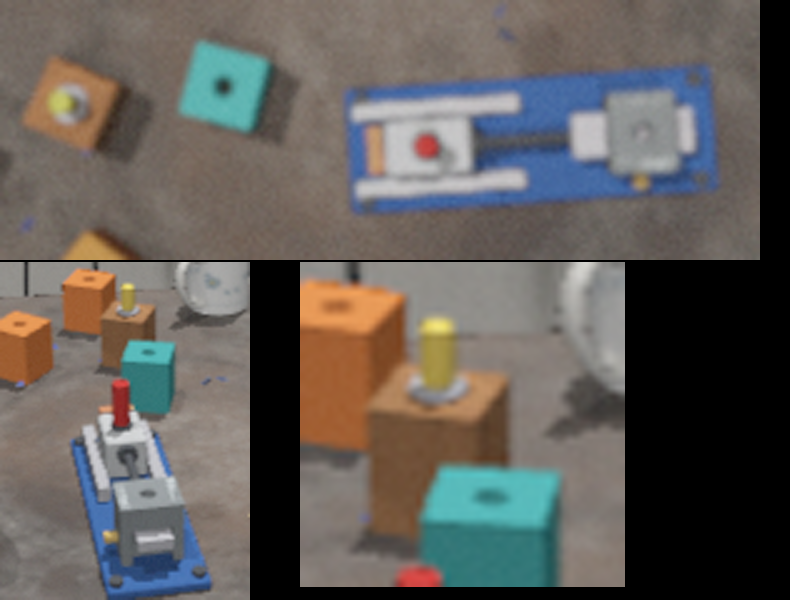

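The crop confirms it: the wooden block at top crop (72,103) holds the yellow-knobbed pin. I'm moving toward it now.

```bash
python3 -m handwheel '{"delta_pos":[[0.8,-0.88,0],[0.8,-0.88,0],[0.8,-0.88,0],[0.8,-0.88,0],[0.8,-0.88,0],[0.8,-0.88,0],[0.8,-0.88,0],[0.8,-0.88,0],[0.8,-0.88,0],[0.8,-0.88,0],[0.8,-0.88,0],[0.8,-0.88,0]],"turn":[0.1,0.1,0.1,0.1,0.1,0.1,0.1,0.1,0.1,0.1,0.1,0.1],"gripper":[1,1,1,1,1,1,1,1,1,1,1,1]}'
cat >> h.py <<'E'
def go(p):
    s=manip.state(); d=rot(s['tool_rot']).T@(np.array(p)-s['ee_pos'])
    x=rot(s['tool_rot'])[:,0]
    print('t',round(s['t'],2),'ee',np.round(s['ee_pos'],4),'yaw',np.degrees(np.arctan2(x[1],x[0])).round(2),'units',np.round(d/.4,4),'F',np.round(s['wrist_force'],1),'open',round(s['opening'],4))
E
python3 -c "
from h import *
go([.561,.3035,.17])"
```

```text
t: 1.3
ee_pos: [0.3977, -0.1358, 0.1999]
tool_rot: [0.0, 0.999, 0.032, -0.0]
wrist_force: [-0.2, -0.4, 0.2]
opening: 0.0859
finger_force: 0.0
t 1.3 ee [ 0.3977 -0.1358  0.1999] yaw 3.71 units [ 0.4784 -1.0696  0.0741] F [-0.2 -0.4  0.2] open 0.0859
```

```bash
python3 -m handwheel '{"delta_pos":[[0.48,-1,0],[0.48,-1,0],[0.48,-1,0],[0.48,-1,0],[0.48,-1,0],[0.48,-1,0],[0.48,-1,0],[0.48,-1,0],[0.48,-1,0],[0.48,-1,0],[0.48,-1,0],[0.48,-1,0]],"turn":[0,0,0,0,0,0,0,0,0,0,0,0],"gripper":[1,1,1,1,1,1,1,1,1,1,1,1]}'
python3 - <<'E'
from h import *
c=cam('wrist','w1.png')
go([.561,.3035,.17]); print(c['xyz'],c['f'],c['cx'],c['cy'],proj(c,[.561,.3035,.092]))
import pickle;pickle.dump(c,open('w1.pkl','wb'))
E
```

```text
t: 2.5
ee_pos: [0.5645, 0.273, 0.1995]
tool_rot: [0.001, 1.0, 0.03, -0.001]
wrist_force: [0.1, -0.2, 1.1]
opening: 0.0853
finger_force: 0.0
t 2.55 ee [0.5644 0.2729 0.1998] yaw 3.46 units [-0.0039 -0.0769  0.0744] F [ 0.7 -0.9  0.4] open 0.0855
[0.63102635 0.27747944 0.37302945] 325.19226210127806 286.31918637566014 209.3736802036697 [252.23021796 199.25963327]
```

View pics/w1.png

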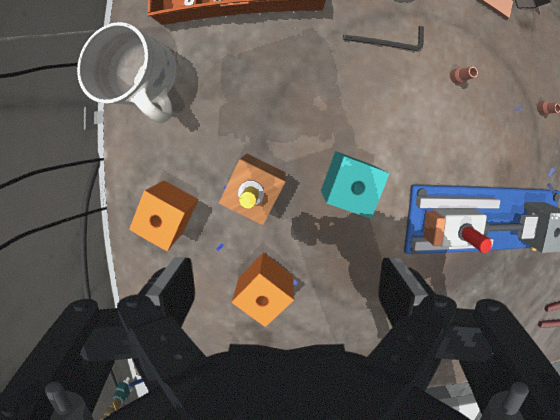

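The wrist view shows the wooden block with the yellow knob at (248,198), matching the prediction of (252,199). I'll refine its position by matching the knob's silhouette, and get the handle and clevis in the same frame.

```bash
cat >> h.py <<'E'
from scipy.optimize import fsolve
def cyl(c,x,y,z0,z1,r):
    t=np.linspace(0,2*np.pi,40)
    P=[proj(c,[x+r*np.cos(k),y+r*np.sin(k),z]) for z in(z0,z1) for k in t]
    h=cv2.convexHull(np.float32(P)); m=cv2.moments(h); return np.array([m['m10'],m['m01']])/m['m00'],h
def colblob(c,kind,near,rad):
    hsv=cv2.cvtColor(c['image'],cv2.COLOR_RGB2HSV)
    if kind=='y': m=cv2.inRange(hsv,(24,110,60),(36,255,255))
    else: m=cv2.inRange(hsv,(0,150,50),(5,255,255))|cv2.inRange(hsv,(174,150,50),(180,255,255))
    k=np.zeros_like(m);cv2.circle(k,tuple(int(v) for v in near),rad,255,-1);m&=k
    v,u=np.nonzero(m);return np.array([u.mean(),v.mean()]),len(u)
def fitcyl(c,kind,near,rad,z0,z1,r,guess):
    uv,n=colblob(c,kind,near,rad)
    s=fsolve(lambda p:cyl(c,p[0],p[1],z0,z1,r)[0]-uv,guess)
    print(c['n'],'uv',uv.round(1),'n',n,'model area',cv2.contourArea(cyl(c,*s,z0,z1,r)[1]),'xy',s.round(4));return s
E
python3 - <<'E'
from h import *
import pickle;c=pickle.load(open('w1.pkl','rb'));a,b=pickle.load(open('c0.pkl','rb'))
p=fitcyl(c,'y',(248,198),15,.064,.092,.008,[.561,.303])
fitcyl(a,'y',(176,221),8,.064,.092,.008,[.561,.303])
fitcyl(c,'r',(478,236),25,.055,.099,.0085,[.53,.06])
fitcyl(a,'r',(267,231),8,.055,.099,.0085,[.53,.06])
go([*p,.067])
E
```

```text
wrist uv [247.3 198.8] n 228 model area 353.458797713276 xy [0.5582 0.3092]
top uv [174.5 220.2] n 19 model area 40.65715748548973 xy [0.5618 0.312 ]
wrist uv [476.5 239.2] n 418 model area 500.48910436662845 xy [0.5286 0.0615]
top uv [266.5 231.2] n 13 model area 33.06622626283206 xy [0.5298 0.0609]
t 2.55 ee [0.5644 0.2729 0.1998] yaw 3.46 units [-0.0097 -0.0918  0.3319] F [ 0.7 -0.9  0.4] open 0.0855
```

```bash
python3 -m handwheel '{"delta_pos":[[-0.012,-0.085,0.08],[-0.012,-0.085,0.17],[-0.012,-0.085,0.17],[-0.012,-0.085,0.17]],"turn":[0,0,0,0],"gripper":[1,1,1,1]}'
python3 - <<'E'
from h import *
c=cam('wrist'); g=proj(c,[.56,.307,.08]).astype(int); print(g)
u,v=g;cv2.imwrite('pics/w2.png',cv2.resize(c['image'][v-60:v+60,u-80:u+80,::-1],None,fx=5,fy=5,interpolation=cv2.INTER_CUBIC))
p=fitcyl(c,'y',g,25,.064,.092,.008,[.561,.303]);go([*p,.067])
_,h=cyl(c,*p,.064,.092,.008);print(h.reshape(-1,2).min(0),h.reshape(-1,2).max(0))
import pickle;pickle.dump(c,open('w2.pkl','wb'))
E
```

```text
t: 2.95
ee_pos: [0.5571, 0.307, 0.1319]
tool_rot: [0.001, 1.0, 0.031, -0.001]
wrist_force: [-0.1, -0.1, 0.4]
opening: 0.0853
finger_force: 0.0
[287 211]
wrist uv [285.6 214.2] n 401 model area 602.4461454688571 xy [0.558 0.308]
t 3.0 ee [0.5586 0.3078 0.1336] yaw 3.5 units [-0.0017 -0.0005  0.1665] F [-0.6  0.   0.7] open 0.0854
[273.90363 198.0441 ] [297.17786 229.87209]
```

View pics/w2.png

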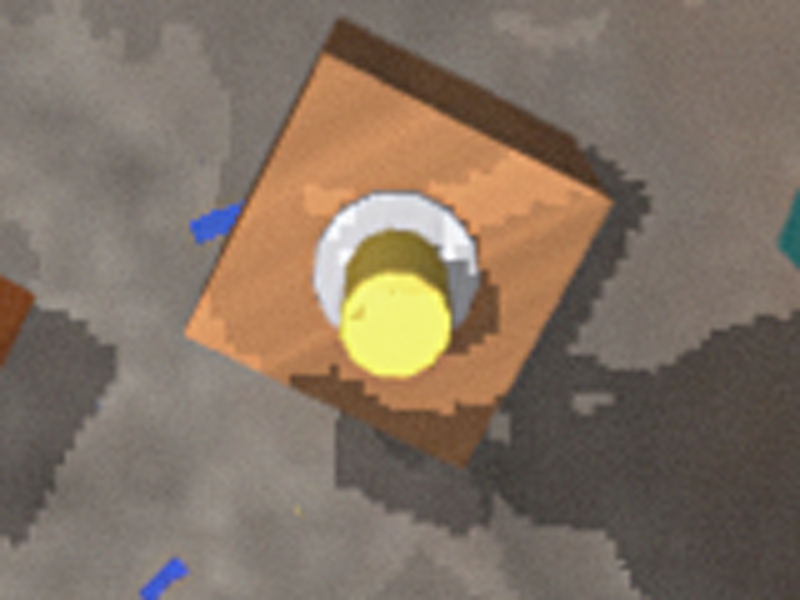

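The crop shows the knob's top disc centred at (396,325), i.e. image (286.2,216.0). I'll use that disc at z = 0.092.

```bash
python3 - <<'E'
from h import *
import pickle;c=pickle.load(open('w2.pkl','rb'))
p=onz(c,286.2,216,.092);print(p,onz(c,207+396/5,151+267/5,.064));go([*p[:2],.068])
E
```

```text
[0.56006703 0.3076325  0.092     ] [0.56098317 0.30768188 0.064     ]
t 3.0 ee [0.5586 0.3078 0.1336] yaw 3.5 units [0.0034 0.0007 0.1641] F [-0.6  0.   0.7] open 0.0854
```

```bash
python3 -m handwheel '{"delta_pos":[[0.004,0,0.06],[0.004,0,0.12],[0.004,0,0.16],[0.004,0,0.16],[0.004,0,0.16],[0.004,0,0.16],[0.004,0,0.16],[0.004,0,0.16],[0.004,0,0.16],[0.004,0,0.16],[0.004,0,0.16],[0.004,0,0.16]],"turn":[0,0,0,0,0,0,0,0,0,0,0,0],"gripper":[1,1,1,1,-1,-1,-1,-1,-1,-1,-1,-1]}'
python3 -c "
from h import *
go([.56,.3077,.068])"
```

```text
t: 4.2
ee_pos: [0.5592, 0.3088, 0.0681]
tool_rot: [0.0, 1.0, 0.031, -0.0]
wrist_force: [0.0, -0.8, 0.0]
opening: 0.0003
finger_force: 0.0
t 4.2 ee [0.5592 0.3088 0.0681] yaw 3.59 units [0.0019 0.003  0.0003] F [ 0.  -0.8  0. ] open 0.0003
```

The gripper shut on nothing, so I'll look.

```bash
python3 - <<'E'
from h import *
c=cam('wrist');b=cam('side')
print(proj(b,[.56,.308,.08]),proj(c,[.56,.308,.08]),c['xyz'])
u,v=proj(b,[.56,.308,.08]).astype(int)
s=cv2.resize(b['image'][v-40:v+40,u-40:u+40],(360,360),interpolation=cv2.INTER_CUBIC)
o=np.zeros((420,780,3),np.uint8);o[:,:420]=c['image'][:,70:490];o[:360,420:]=s
cv2.imwrite('pics/w3.png',o[:,:,::-1])
import pickle;pickle.dump((c,b),open('w3.pkl','wb'))
E
```

```text
[250.7162734  162.80220427] [288.65080907 247.59172874] [0.62549476 0.31328359 0.24173896]
```

View pics/w3.png

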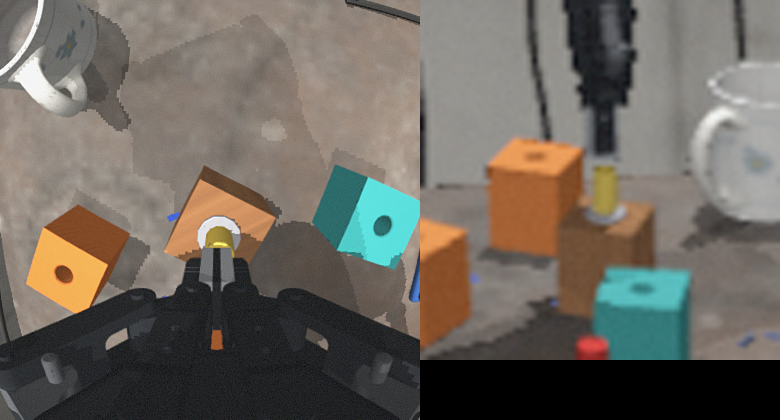

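```bash
python3 - <<'E'
from h import *
import pickle;c,b=pickle.load(open('w3.pkl','rb'))
s=manip.state();print(s['ee_pos'],s['joint_positions'],s['finger_force'])
for z in(.068,.08,.092,.1): print(z,proj(b,[*s['ee_pos'][:2],z]),proj(c,[*s['ee_pos'][:2],z]))
print('knobtop side',proj(b,[.56,.308,.092]),'collar',proj(b,[.56,.308,.064]))
u,v=250,160
x=cv2.resize(b['image'][v-25:v+15,u-20:u+20],(400,400),interpolation=cv2.INTER_CUBIC)
u,v=288,240
y=cv2.resize(c['image'][v-25:v+25,u-25:u+25],(400,400),interpolation=cv2.INTER_CUBIC)
cv2.imwrite('pics/w4.png',np.hstack([x,y])[:,:,::-1])
E
```

```text
[0.55916902 0.3088408  0.06810828] [4.36468009e-01 4.78860344e-01 1.68737182e+00 1.14634021e-05
 9.75517811e-01 1.94456703e+00] 0.0
0.068 [250.48184949 166.58310813] [286.95604782 240.95479168]
0.08 [250.39404464 162.70006955] [286.98576034 248.93007105]
0.092 [250.30551862 158.7851379 ] [287.01924541 257.98585458]
0.1 [250.24609622 156.15727053] [287.04400361 264.72889728]
knobtop side [250.6290323  158.88596931] collar [250.83149033 167.97426864]
```

View pics/w4.png

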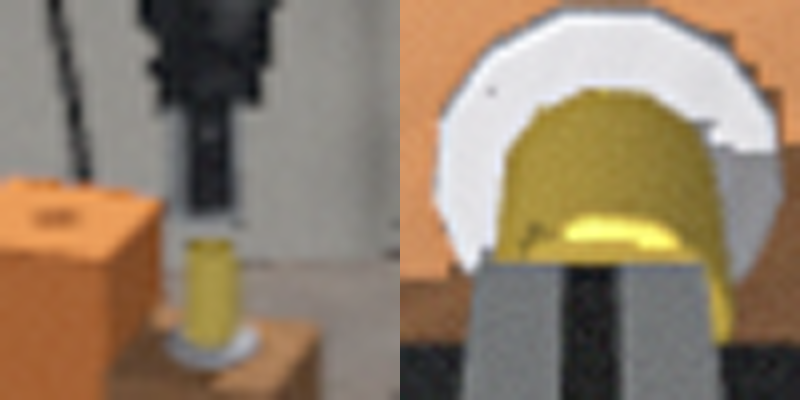

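The picture shows the shut fingertips ending at about z = 0.095–0.10, just above the knob top, which sits at its predicted 0.092. So the real fingertips are roughly 25–30 mm shorter than the reported TCP. I'll open, go 24 mm lower and close again, then check the opening.

```bash
python3 -c "
from h import *
print(manip.hold_point_z)"
python3 -m handwheel '{"delta_pos":[[0,0,0],[0,0,0],[0,0,0],[0,0,0],[0,0,0],[0,0,0],[0.002,0.002,0.02],[0.002,0.002,0.04],[0.002,0.002,0.06],[0.002,0.002,0.06]],"turn":[0,0,0,0,0,0,0,0,0,0],"gripper":[1,1,1,1,1,1,1,1,1,1]}'
python3 -m handwheel '{"delta_pos":[[0,0,0],[0,0,0],[0,0,0],[0,0,0],[0,0,0],[0,0,0],[0,0,0],[0,0,0]],"turn":[0,0,0,0,0,0,0,0],"gripper":[-1,-1,-1,-1,-1,-1,-1,-1]}'
```

```text
-0.0187
t: 5.3
ee_pos: [0.5584, 0.3072, 0.0418]
tool_rot: [0.001, 1.0, 0.031, -0.002]
wrist_force: [-0.0, 0.9, -0.5]
opening: 0.0856
finger_force: 0.0
t: 6.1
ee_pos: [0.5605, 0.3082, 0.0447]
tool_rot: [-0.0, 1.0, 0.031, 0.0]
wrist_force: [-0.6, 0.2, 2.9]
opening: 0.0134
finger_force: 58.5
```

```bash
python3 -m handwheel '{"delta_pos":[[0,0,-0.03],[0,0,-0.08],[0,0,-0.15],[0,0,-0.22],[0,0,-0.3],[0,0,-0.3],[0,0,-0.3]],"turn":[0,0,0,0,0,0,0],"gripper":[-1,-1,-1,-1,-1,-1,-1]}'
python3 - <<'E'
from h import *
c=cam('wrist');b=cam('side');s=manip.state();e=s['ee_pos'];print(e,s['wrist_force'],s['opening'])
u,v=proj(b,[*e[:2],e[2]+.0]).astype(int);print(u,v,b['image'].shape)
v0=max(0,v-35);x=cv2.resize(b['image'][v0:v0+70,u-30:u+30],(480,560),interpolation=cv2.INTER_CUBIC)
y=cv2.resize(c['image'][170:350,210:370],(320,360),interpolation=cv2.INTER_CUBIC)
o=np.zeros((560,800,3),np.uint8);o[:,:480]=x;o[:360,480:]=y;print(u-30,v0)
cv2.imwrite('pics/w5.png',o[:,:,::-1])
import pickle;pickle.dump((c,b,e),open('w5.pkl','wb'))
E
```

```text
t: 6.8
ee_pos: [0.5605, 0.3084, 0.1655]
tool_rot: [-0.0, 1.0, 0.031, 0.001]
wrist_force: [-0.3, -0.1, -1.7]
opening: 0.0133
finger_force: 58.6
[0.55883024 0.3075588  0.1627878 ] [-0.38466045 -0.73463349 -0.64673912] 0.013237907507981983
249 135 (420, 560, 3)
219 100
```

View pics/w5.png

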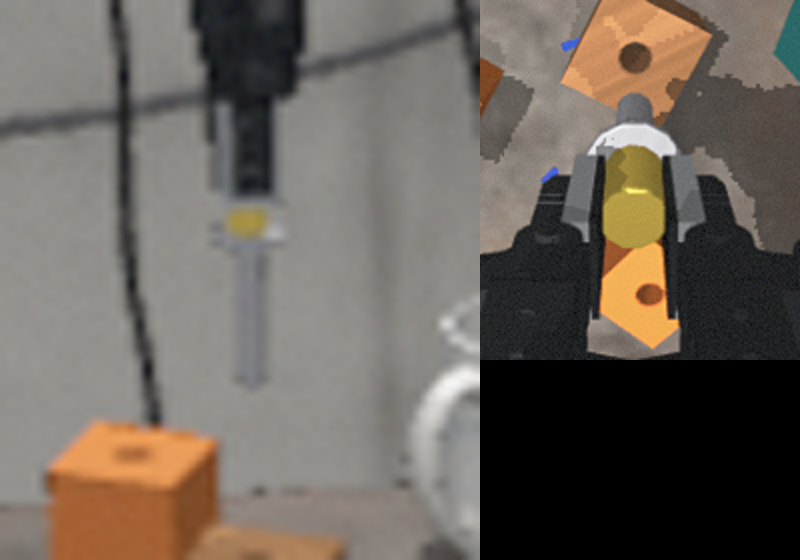

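The pin is held upright, the tip at side crop (250,387), collar at (250,235), knob top in the wrist view at (287,280). Next I'll carry it to just in front of the clevis and measure the hole and pin from close.

```bash
python3 -m handwheel '{"delta_pos":[[-0.21,0.98,0],[-0.21,0.98,0],[-0.21,0.98,0],[-0.21,0.98,0],[-0.21,0.98,0],[-0.21,0.98,0],[-0.21,0.98,0],[-0.21,0.98,0],[-0.21,0.98,0],[-0.21,0.98,0],[-0.21,0.98,0],[-0.21,0.98,0]],"turn":[0,0,0,0,0,0,0,0,0,0,0,0],"gripper":[-1,-1,-1,-1,-1,-1,-1,-1,-1,-1,-1,-1]}'
python3 - <<'E'
from h import *
import pickle;c,b,e=pickle.load(open('w5.pkl','rb'))
print('side rows for tip', [(z,proj(b,[.56,.308,z])[1].round(1)) for z in(.115,.12,.125,.13,.135)])
print('knob top xy rel ee',onz(c,287,280,.213)-e,'tip col',onz(b,219+250/8,100+385/8,.127))
c=cam('wrist','w6.png');go([.5387,-.0873,.165]);print(proj(c,[.5387,-.0873,.068]))
s=manip.state();pickle.dump((c,s['ee_pos']),open('w6.pkl','wb'))
u,v=proj(c,[.5387,-.0873,.068]).astype(int);print(u-70,v-50)
cv2.imwrite('pics/w6c.png',cv2.resize(c['image'][v-50:v+100,u-100:u+100,::-1],(800,600),interpolation=cv2.INTER_CUBIC));print('crop origin',u-100,v-50)
E
```

```text
t: 8.1
ee_pos: [0.5005, -0.0868, 0.1635]
tool_rot: [-0.0, 0.999, 0.032, -0.001]
wrist_force: [0.4, 0.2, 0.3]
opening: 0.0133
finger_force: 58.7
side rows for tip [(0.115, np.float64(151.3)), (0.12, np.float64(149.6)), (0.125, np.float64(147.9)), (0.13, np.float64(146.3)), (0.135, np.float64(144.6))]
knob top xy rel ee [0.0015163  0.00083851 0.0502122 ] tip col [0.55903817 0.30178277 0.127     ]
t 8.15 ee [ 0.5007 -0.0868  0.1637] yaw 3.73 units [ 0.0947  0.0075 -0.0033] F [ 0.4 -0.  -1. ] open 0.0134
[290.52079485 156.220933  ]
220 106
crop origin 190 106
```

View pics/w6c.png

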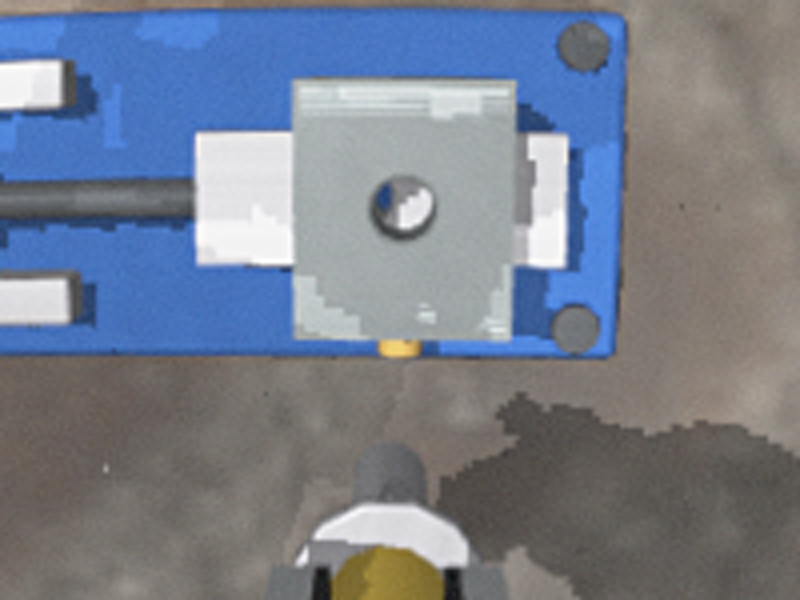

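The crop shows the clevis hole at (403,207), i.e. image (290.8,157.8). The pin's shank centre is at column 391, its tip edge at row 443 and its collar edge at row 503. I'll solve for the pin axis relative to the hole.

```bash
python3 - <<'E'
from h import *
import pickle;c,e=pickle.load(open('w6.pkl','rb'))
h=onz(c,290.75,157.75,.068);print('hole',h, 'ee',e,'cam',c['xyz'])
t=np.linspace(0,2*np.pi,60)
def top(x,y,z,r): 
    P=np.array([proj(c,[x+r*np.cos(k),y+r*np.sin(k),z]) for k in t]); return P[:,1].min()
y=-.0868
def f(p):
    x,z=p
    tip=min(top(x,y,z,.003),top(x,y,z+.007,.006)); col=min(top(x,y,z+.054,.013),top(x,y,z+.058,.013))
    return [tip-216.75,col-231.75]
s=fsolve(f,[.501,.126]);print('x,tipz',s,f(s))
for z in(.122,.126,.130): print(z,fsolve(lambda x:f([x[0],z])[0],[.501]),fsolve(lambda x:f([x[0],z])[1],[.501]))
# y from shank column at z~.14 
x=s[0];print('y',fsolve(lambda q:proj(c,[x+.0,q[0],.137])[0]-287.75,[-.087]))
print('collar y',fsolve(lambda q:proj(c,[x+.0,q[0],.184])[0]-(190+384.5/4),[-.087]))
v=c['image'];cc=onz(c,190+387/4,0,.1)
hsv=cv2.cvtColor(v,cv2.COLOR_RGB2HSV)
m=cv2.inRange(hsv,(22,110,60),(36,255,255));m[:, :260]=0;m[:,320:]=0;m[:225]=0
vv,uu=np.nonzero(m);print('yellow',uu.min(),uu.max(),vv.min(),vv.max(),len(uu),uu.mean())
# model bottom row of knob top
for xx in(.499,.5,.501,.502,.503):
    P=np.array([proj(c,[xx+.008*np.cos(k),y+.008*np.sin(k),.126+.086]) for k in t]);print(xx,P[:,1].max(),P[:,1].min())
E
```

```text
hole [ 0.53743534 -0.0875752   0.068     ] ee [ 0.50069812 -0.08678593  0.1637023 ] cam [ 0.56705491 -0.08235152  0.33705913]
x,tipz [0.50502714 0.14319348] [np.float64(-5.030642569181509e-12), np.float64(-9.208633855450898e-12)]
0.122 [0.49864063] [0.49755651]
0.126 [0.499846] [0.4989665]
0.13 [0.50105138] [0.50037649]
y [-0.08701926]
collar y [-0.08606346]
yellow 271 302 243 293 1395 286.368458781362
0.499 299.71785656686774 267.6680950270514
0.5 297.8189115786639 265.5550493397007
0.501 295.90652319416705 263.42891022850415
0.502 293.9806826333257 261.2897400250277
0.503 292.0413847867652 259.13760635964115
```

```bash
python3 -m handwheel '{"delta_pos":[[0.091,0.008,0],[0.091,0.008,0.05],[0.091,0.008,0.095],[0.091,0.008,0.095],[0.091,0.008,0.095]],"turn":[0,0,0,0,0],"gripper":[-1,-1,-1,-1,-1]}'
python3 - <<'E'
from h import *
import pickle
c=cam('wrist');b=cam('side');s=manip.state();e=s['ee_pos'];print(e,s['wrist_force'])
pickle.dump((c,b,e),open('w7.pkl','wb'))
h=[.5374,-.0876,.068]
u,v=proj(c,h).astype(int);x=cv2.resize(c['image'][v-35:v+65,u-50:u+50],(400,400),interpolation=cv2.INTER_CUBIC);print('c0',u-50,v-35)
u,v=proj(b,h).astype(int);y=cv2.resize(b['image'][v-35:v+15,u-25:u+25],(400,400),interpolation=cv2.INTER_CUBIC);print('b0',u-25,v-35)
cv2.imwrite('pics/w7.png',np.hstack([x,y])[:,:,::-1])
E
```

```text
t: 8.65
ee_pos: [0.5371, -0.0882, 0.1259]
tool_rot: [-0.0, 0.999, 0.032, -0.001]
wrist_force: [-0.6, 0.2, -0.5]
opening: 0.0134
finger_force: 58.7
[ 0.53820396 -0.08890725  0.12724355] [-0.48419749  0.16912782 -0.92258204]
c0 236 177
b0 233 206
```

View pics/w7.png

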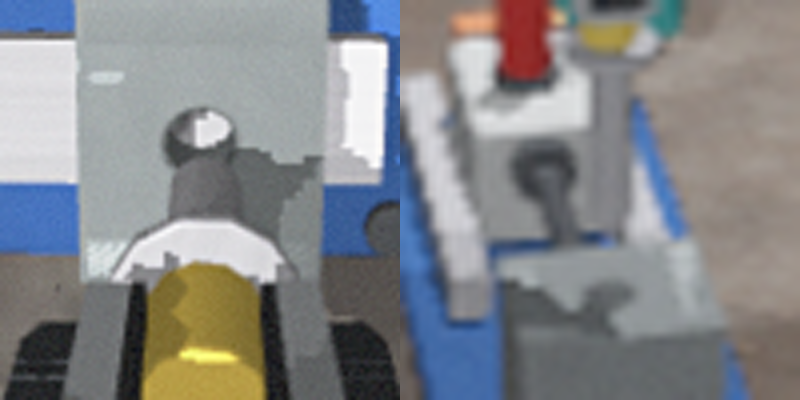

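The wrist half shows the hole centred at (200,137), the shank at column 206 and the tip edge at about row 152. The side half has the pin tip at (612,240) and the hole mouth at (608,295). Those were my ten pictures, so from here I work by numbers.

```bash
python3 - <<'E'
from h import *
import pickle;c,b,e=pickle.load(open('w7.pkl','rb'))
h=onz(c,286,211.2,.068);print('hole w',h,'hole s',onz(b,259,242.9,.068),'ee',e)
t=np.linspace(0,2*np.pi,60)
top=lambda x,y,z,r: min(proj(c,[x+r*np.cos(k),y+r*np.sin(k),z])[1] for k in t)
for z in(.086,.09,.094):
    f=lambda x:min(top(x,e[1],z,.003),top(x,e[1],z+.007,.006))-215
    g=lambda x:min(top(x,e[1],z+.054,.013),top(x,e[1],z+.058,.013))-(177+217/4)
    x=fsolve(lambda q:f(q[0]),[.538])[0]
    print(z,'pin x tip',x,'collar',fsolve(lambda q:g(q[0]),[.538]),'y',fsolve(lambda q:proj(c,[x,q[0],z+.015])[0]-(236+206/4),[-.088]),'side x',onz(b,259.5,236,z))
E
```

```text
hole w [ 0.53840848 -0.08744386  0.068     ] hole s [ 0.53699184 -0.0919943   0.068     ] ee [ 0.53820396 -0.08890725  0.12724355]
0.086 pin x tip 0.5369434068428365 collar [0.53499935] y [-0.08856929] side x [ 0.53814755 -0.09317403  0.086     ]
0.09 pin x tip 0.5381247395524817 collar [0.53640182] y [-0.08848184] side x [ 0.53745031 -0.09954525  0.09      ]
0.094 pin x tip 0.5393060717953894 collar [0.53780429] y [-0.08839439] side x [ 0.53675307 -0.10591648  0.094     ]
```

```bash
python3 -m handwheel '{"delta_pos":[[0,-0.0025,0.02],[0,-0.0025,0.04],[0,-0.0025,0.045],[0,-0.0025,0.05],[0,-0.0025,0.05]],"turn":[0,0,0,0,0],"gripper":[-1,-1,-1,-1,-1]}'
python3 -m handwheel '{"delta_pos":[[0,0,0.004],[0,0,0.008],[0,0,0.012],[0,0,0.012]],"turn":[0,0,0,0],"gripper":[-1,-1,-1,-1]}'
```

```text
t: 9.25
ee_pos: [0.5369, -0.0883, 0.1058]
tool_rot: [-0.0, 1.0, 0.031, -0.0]
wrist_force: [-0.4, -0.5, -0.8]
opening: 0.0132
finger_force: 58.7
t: 9.65
ee_pos: [0.537, -0.0883, 0.1012]
tool_rot: [-0.0, 1.0, 0.031, -0.0]
wrist_force: [-0.2, 0.7, -1.2]
opening: 0.0132
finger_force: 58.7
```

```bash
python3 -m handwheel '{"delta_pos":[[0,0,0.004],[0,0,0.008],[0,0,0.012],[0,0,0.012]],"turn":[0,0,0,0],"gripper":[-1,-1,-1,-1]}'
python3 -m handwheel '{"delta_pos":[[0,0,0.004],[0,0,0.008],[0,0,0.01],[0,0,0.01]],"turn":[0,0,0,0],"gripper":[-1,-1,-1,-1]}'
```

```text
t: 10.05
ee_pos: [0.5371, -0.0881, 0.0963]
tool_rot: [-0.0, 1.0, 0.031, -0.0]
wrist_force: [0.0, 0.8, -1.2]
opening: 0.0135
finger_force: 58.7
t: 10.45
ee_pos: [0.5371, -0.0882, 0.0924]
tool_rot: [-0.0, 1.0, 0.031, -0.0]
wrist_force: [-0.5, 0.2, -0.5]
opening: 0.0132
finger_force: 58.7
```

```bash
python3 -m handwheel '{"delta_pos":[[0,0,0.004],[0,0,0.008],[0,0,0.012],[0,0,0.012]],"turn":[0,0,0,0],"gripper":[-1,-1,-1,-1]}'
python3 -m handwheel '{"delta_pos":[[0,0,0.003],[0,0,0.006],[0,0,0.008],[0,0,0.008]],"turn":[0,0,0,0],"gripper":[-1,-1,-1,-1]}'
python3 - <<'E'
from h import *
import pickle
c=cam('wrist');pickle.dump(c,open('w8.pkl','wb'))
m=cv2.inRange(cv2.cvtColor(c['image'],cv2.COLOR_RGB2HSV),(22,110,60),(36,255,255));m[:,:250]=0;m[:,330:]=0;m[:225]=0
v,u=np.nonzero(m);print(u.min(),u.max(),v.min(),v.max(),u.mean(),proj(c,[.538,-.088,.068]))
E
```

```text
t: 10.85
ee_pos: [0.5371, -0.0882, 0.0874]
tool_rot: [-0.0, 1.0, 0.031, -0.0]
wrist_force: [-0.3, 1.4, -1.4]
opening: 0.0134
finger_force: 58.7
t: 11.25
ee_pos: [0.5372, -0.0883, 0.0844]
tool_rot: [-0.0, 1.0, 0.031, -0.0]
wrist_force: [0.2, 1.9, -0.5]
opening: 0.0135
finger_force: 58.8
271 302 243 293 286.38642857142855 [286.60844538 230.25254025]
```

```bash
python3 -m handwheel '{"delta_pos":[[0,0,0],[0,0,0],[0,0,0],[0,0,0],[0,0,0],[0,0,0],[0,0,-0.02],[0,0,-0.06],[0,0,-0.15],[0,0,-0.26],[0,0,-0.3],[0,0,-0.3]],"turn":[0,0,0,0,0,0,0,0,0,0,0,0],"gripper":[1,1,1,1,1,1,1,1,1,1,1,1]}'
python3 - <<'E'
from h import *
import pickle
c=cam('wrist');b=cam('side');pickle.dump((c,b),open('w9.pkl','wb'))
h=[.538,-.088]
for z in (.099,.116): print(z,proj(c,[*h,z]))
# yellow fit; dark side included by low V
for cc,n in((c,proj(c,[*h,.116])),(b,proj(b,[*h,.116]))):
    m=cv2.inRange(cv2.cvtColor(cc['image'],cv2.COLOR_RGB2HSV),(22,100,40),(36,255,255));k=np.zeros_like(m);cv2.circle(k,tuple(int(q) for q in n),35,255,-1);m&=k
    v,u=np.nonzero(m);print(cc['n'],n,'obs',u.min(),u.max(),v.min(),v.max(),len(u),u.mean(),v.mean())
    hh=cyl(cc,*h,.102,.130,.008);q=hh[1].reshape(-1,2);print('model',q.min(0),q.max(0),cv2.contourArea(hh[1]),hh[0])
go([.53,.09,.2])
E
```

```text
t: 12.5
ee_pos: [0.5403, -0.0891, 0.2092]
tool_rot: [0.001, 0.999, 0.031, 0.004]
wrist_force: [-0.2, 0.4, 0.3]
opening: 0.0855
finger_force: 0.0
0.099 [285.1596203  200.34579752]
0.116 [285.13252852 204.9576599 ]
wrist [285.13252852 204.9576599 ] obs 276 294 196 219 361 284.6398891966759 207.26038781163436
model [275.18738 192.33708] [295.01706 218.70552] 424.8041390441358 [285.12860537 205.7094323 ]
side [258.97183682 222.57277126] obs 255 261 216 230 82 258.4390243902439 222.78048780487805
model [255.05104 214.89368] [262.8391  230.25285] 110.6908012535423 [258.96882279 222.55109851]
t 12.6 ee [ 0.537  -0.0882  0.2046] yaw 3.59 units [ 0.0105 -0.4458  0.0114] F [-0.4 -0.2  0.2] open 0.0853
```

The pin stands in the upper knuckle with its collar 30 mm up, as the model predicts (knob matches in both cameras). Next I move the shut gripper to the outer side of the handle.

```bash
python3 -m handwheel '{"delta_pos":[[0.004,-0.47,0],[0.004,-0.47,0],[0.004,-0.47,0],[0.004,-0.47,0],[0.004,-0.47,0],[0.004,-0.47,0.1],[0.004,-0.47,0.2],[0.004,-0.47,0.3],[0.004,-0.47,0.38],[0.004,-0.47,0.39],[0.004,-0.47,0.39],[0.004,-0.47,0.39]],"turn":[0,0,0,0,0,0,0,0,0,0,0,0],"gripper":[1,1,-1,-1,-1,-1,-1,-1,-1,-1,-1,-1]}'
python3 - <<'E'
from h import *
c=cam('wrist')
hz=cv2.cvtColor(c['image'],cv2.COLOR_RGB2HSV)
g=proj(c,[.529,.061,.08]);print(g, proj(c,[.529,.061,.099]))
m=cv2.inRange(hz,(0,120,40),(6,255,255))|cv2.inRange(hz,(174,120,40),(180,255,255));k=np.zeros_like(m);cv2.circle(k,tuple(int(q) for q in g),60,255,-1);m&=k
v,u=np.nonzero(m);print('obs',u.min(),u.max(),v.min(),v.max(),len(u),u.mean())
go([.527,.061+.023,.047])
E
```

```text
t: 13.8
ee_pos: [0.5283, 0.0992, 0.0497]
tool_rot: [-0.0, 1.0, 0.031, 0.001]
wrist_force: [-1.0, -0.0, 0.7]
opening: 0.0002
finger_force: 0.0
[364.06226572 265.32119915] [373.26026777 283.25817311]
obs 340 388 236 293 1778 363.5686164229471
t 13.85 ee [0.529  0.0993 0.0504] yaw 3.57 units [-0.0073  0.0379  0.0084] F [-0.6  0.4  0.8] open 0.0002
```

```bash
python3 -m handwheel '{"delta_pos":[[-0.003,0.01,0],[-0.003,0.02,0],[-0.003,0.025,0],[-0.003,0.025,0]],"turn":[0,0,0,0],"gripper":[-1,-1,-1,-1]}'
python3 -m handwheel '{"delta_pos":[[0,0.0025,0],[0,0.005,0],[0,0.0075,0],[0,0.01,0],[0,0.01,0]],"turn":[0,0,0,0,0],"gripper":[-1,-1,-1,-1,-1]}'
cat >> h.py <<'E'
def look():
    c=cam('wrist');hz=cv2.cvtColor(c['image'],cv2.COLOR_RGB2HSV)
    for n,m,z,p in(('red',cv2.inRange(hz,(0,120,40),(6,255,255))|cv2.inRange(hz,(174,120,40),(180,255,255)),.08,[.529,.061]),('yel',cv2.inRange(hz,(22,100,40),(36,255,255)),.116,[.5375,-.088])):
        g=proj(c,[*p,z]);k=np.zeros_like(m);cv2.circle(k,tuple(int(q) for q in g),45,255,-1);m=m&k
        v,u=np.nonzero(m)
        if len(u): print(n,'pred',g.round(1),'obs u',u.min(),u.max(),'v',v.min(),v.max(),len(u),u.mean().round(1),v.mean().round(1))
        else: print(n,'pred',g.round(1),'none')
    for z in(.116,.093): q=cyl(c,.5375,-.088,z-.014,z+.014,.008);r=q[1].reshape(-1,2);print(' knob model z',z,r.min(0).round(0),r.max(0).round(0),q[0].round(1))
    q=onz(c,*[0,0],.099)
    s=manip.state();print('F',np.round(s['wrist_force'],1),'ee',np.round(s['ee_pos'],4))
E
python3 -c "
from h import *
look()"
```

```text
t: 14.25
ee_pos: [0.5269, 0.089, 0.0491]
tool_rot: [0.0, 1.0, 0.031, 0.0]
wrist_force: [-0.6, -0.0, 0.1]
opening: -0.0003
finger_force: 0.0
t: 14.75
ee_pos: [0.5267, 0.0853, 0.0485]
tool_rot: [0.0, 1.0, 0.031, -0.0]
wrist_force: [0.2, 0.4, -0.2]
opening: -0.0001
finger_force: 0.0
red pred [337.5 262.5] obs u 316 360 v 232 296 1967 337.4 264.7
yel pred [597.5 273.9] none
 knob model z 0.116 [574. 252.] [622. 298.] [597.9 274.3]
 knob model z 0.093 [550. 239.] [595. 280.] [573.  259.1]
F [-0.2  0.8 -0.5] ee [0.5267 0.0853 0.0485]
```

```bash
python3 -m handwheel '{"delta_pos":[[0,0.0025,0],[0,0.005,0],[0,0.0075,0],[0,0.01,0],[0,0.01,0]],"turn":[0,0,0,0,0],"gripper":[-1,-1,-1,-1,-1]}'
python3 -m handwheel '{"delta_pos":[[0,0.0025,0],[0,0.005,0],[0,0.0075,0],[0,0.01,0],[0,0.01,0]],"turn":[0,0,0,0,0],"gripper":[-1,-1,-1,-1,-1]}'
cat >> h.py <<'E'
def side():
    b=cam('side');hz=cv2.cvtColor(b['image'],cv2.COLOR_RGB2HSV)
    m=cv2.inRange(hz,(22,100,40),(36,255,255));k=np.zeros_like(m);cv2.rectangle(k,(247,205),(270,248),255,-1);m=m&k
    v,u=np.nonzero(m);print('yel u',u.min(),u.max(),'v',v.min(),v.max(),len(u),u.mean().round(1),v.mean().round(1))
    m=cv2.inRange(hz,(0,120,40),(6,255,255))|cv2.inRange(hz,(174,120,40),(180,255,255));k=np.zeros_like(m);cv2.rectangle(k,(235,180),(262,235),255,-1);m=m&k
    v,u=np.nonzero(m);print('red',u.min(),u.max(),v.min(),v.max(),len(u),u.mean().round(1))
    print('knob model v: up',proj(b,[.5375,-.088,.116])[1].round(1),'dropped',proj(b,[.5375,-.088,.093])[1].round(1),'seated',proj(b,[.5375,-.088,.086])[1].round(1))
    s=manip.state();print('F',np.round(s['wrist_force'],1),'ee',np.round(s['ee_pos'],4))
E
python3 -c "
from h import *
side()"
```

```text
t: 15.3
ee_pos: [0.527, 0.0818, 0.0486]
tool_rot: [-0.0, 1.0, 0.031, 0.0]
wrist_force: [-1.1, 3.4, -0.2]
opening: -0.0003
finger_force: 1.6
t: 15.8
ee_pos: [0.5273, 0.0772, 0.0486]
tool_rot: [0.0, 1.0, 0.031, -0.0]
wrist_force: [0.3, 2.4, -0.2]
opening: 0.0003
finger_force: 1.3
yel u 256 262 v 215 228 83 258.6 221.3
red 245 251 198 216 116 248.2
knob model v: up 222.6 dropped 231.9 seated 234.7
F [-0.3  2.  -0.8] ee [0.5272 0.0772 0.0486]
```

```bash
python3 -m handwheel '{"delta_pos":[[0,0.001,0],[0,0.002,0],[0,0.003,0],[0,0.004,0],[0,0.005,0],[0,0.005,0]],"turn":[0,0,0,0,0,0],"gripper":[-1,-1,-1,-1,-1,-1]}'
python3 -c "
from h import *
side()"
python3 -m handwheel '{"delta_pos":[[0,0.001,0],[0,0.002,0],[0,0.003,0],[0,0.004,0],[0,0.005,0],[0,0.005,0]],"turn":[0,0,0,0,0,0],"gripper":[-1,-1,-1,-1,-1,-1]}'
python3 -c "
from h import *
side()"
```

```text
t: 16.45
ee_pos: [0.5274, 0.0752, 0.0486]
tool_rot: [0.0, 1.0, 0.031, -0.0]
wrist_force: [-0.4, 1.8, -0.0]
opening: 0.0001
finger_force: 1.2
yel u 254 261 v 224 237 93 257.9 230.5
red 245 251 198 217 116 248.3
knob model v: up 222.6 dropped 231.9 seated 234.7
F [-0.7  1.1 -0.3] ee [0.5274 0.0752 0.0486]
t: 17.1
ee_pos: [0.5275, 0.0734, 0.0486]
tool_rot: [-0.0, 1.0, 0.031, -0.0]
wrist_force: [0.0, 3.0, 0.1]
opening: 0.0001
finger_force: 1.6
yel u 255 261 v 225 238 89 258.2 231.2
red 245 251 198 217 116 248.4
knob model v: up 222.6 dropped 231.9 seated 234.7
F [-0.6  3.8  0.1] ee [0.5274 0.0734 0.0486]
```

The knob fell from row 221 to 231, as modelled, so the pin dropped to the detent. I'll back off, rise, and move above the knob with shut fingers.

```bash
python3 -m handwheel '{"delta_pos":[[0,-0.04,0],[0,-0.05,0],[0,-0.05,-0.12],[0,-0.05,-0.24],[0,0.05,-0.3],[0,0.18,-0.3],[0,0.3,-0.3],[0,0.405,-0.3],[0,0.405,-0.3],[0,0.405,-0.25],[0,0.405,-0.17],[0,0.405,-0.17]],"turn":[0,0,0,0,0,0,0,0,0,0,0,0],"gripper":[-1,-1,-1,-1,-1,-1,-1,-1,-1,-1,-1,-1]}'
python3 - <<'E'
from h import *
side()
c=cam('wrist');m=cv2.inRange(cv2.cvtColor(c['image'],cv2.COLOR_RGB2HSV),(22,100,40),(36,255,255));g=proj(c,[.5375,-.088,.093]);k=np.zeros_like(m);cv2.circle(k,tuple(int(q) for q in g),30,255,-1);m&=k
v,u=np.nonzero(m);print('obs',u.min(),u.max(),v.min(),v.max(),len(u))
q=cyl(c,.5375,-.088,.079,.107,.008)[1].reshape(-1,2);print('model',q.min(0),q.max(0))
go([.5375,-.0882,.084])
E
```

```text
t: 18.35
ee_pos: [0.5332, -0.0875, 0.1124]
tool_rot: [-0.001, 0.999, 0.031, -0.005]
wrist_force: [-1.2, 0.2, -0.4]
opening: -0.0001
finger_force: 0.0
yel u 255 261 v 225 238 89 258.1 231.3
red 246 251 199 217 99 248.2
knob model v: up 222.6 dropped 231.9 seated 234.7
F [-0.6  0.3  0.7] ee [ 0.5349 -0.0877  0.1144]
obs 277 302 211 247 770
model [274.13638 206.92474] [301.23883 245.07004]
t 18.45 ee [ 0.5368 -0.088   0.1161] yaw 3.62 units [0.0019 0.0006 0.0802] F [ 1.  -0.5  0.6] open -0.0
```

```bash
python3 -m handwheel '{"delta_pos":[[0.002,0.002,0.02],[0.002,0.002,0.04],[0.002,0.002,0.055],[0.002,0.002,0.062],[0.002,0.002,0.065]],"turn":[0,0,0,0,0],"gripper":[-1,-1,-1,-1,-1]}'
python3 -m handwheel '{"delta_pos":[[0,0,0.0025],[0,0,0.005],[0,0,0.0075],[0,0,0.01],[0,0,0.01]],"turn":[0,0,0,0,0],"gripper":[-1,-1,-1,-1,-1]}'
```

```text
t: 18.95
ee_pos: [0.5382, -0.0889, 0.0901]
tool_rot: [-0.0, 1.0, 0.031, -0.0]
wrist_force: [0.7, -0.3, 0.1]
opening: 0.0003
finger_force: 0.0
t: 19.45
ee_pos: [0.5384, -0.089, 0.0865]
tool_rot: [-0.0, 1.0, 0.031, -0.0]
wrist_force: [-0.1, 0.8, 0.5]
opening: 0.0001
finger_force: 0.0
```

```bash
python3 -m handwheel '{"delta_pos":[[0,0,0.0025],[0,0,0.005],[0,0,0.0075],[0,0,0.0075]],"turn":[0,0,0,0],"gripper":[-1,-1,-1,-1]}'
python3 -m handwheel '{"delta_pos":[[0,0,0.0025],[0,0,0.005],[0,0,0.005],[0,0,0.005]],"turn":[0,0,0,0],"gripper":[-1,-1,-1,-1]}'
python3 -m handwheel '{"delta_pos":[[0,0,0.0025],[0,0,0.005],[0,0,0.005],[0,0,0.005]],"turn":[0,0,0,0],"gripper":[-1,-1,-1,-1]}'
```

```text
t: 19.85
ee_pos: [0.5383, -0.089, 0.0834]
tool_rot: [-0.0, 1.0, 0.031, -0.0]
wrist_force: [-0.7, 0.6, 0.7]
opening: 0.0002
finger_force: 0.0
t: 20.25
ee_pos: [0.5385, -0.089, 0.0815]
tool_rot: [-0.0, 1.0, 0.031, -0.0]
wrist_force: [0.2, -0.3, 0.6]
opening: -0.0001
finger_force: 0.0
t: 20.65
ee_pos: [0.5385, -0.089, 0.0795]
tool_rot: [-0.0, 1.0, 0.031, -0.0]
wrist_force: [-0.5, -0.3, -0.2]
opening: 0.0001
finger_force: 0.0
```

```bash
for i in 1; do :; done; python3 -m handwheel '{"delta_pos":[[0,0,0.0025],[0,0,0.005],[0,0,0.005]],"turn":[0,0,0],"gripper":[-1,-1,-1]}' | grep -E 'ee_pos|wrist'
python3 -m handwheel '{"delta_pos":[[0,0,0.0025],[0,0,0.005],[0,0,0.005]],"turn":[0,0,0],"gripper":[-1,-1,-1]}' | grep -E 'ee_pos|wrist'
python3 -c "
from h import *
side()"
```

```text
ee_pos: [0.5387, -0.089, 0.0777]
wrist_force: [0.9, -0.1, 1.0]
ee_pos: [0.5388, -0.089, 0.0759]
wrist_force: [-0.2, 0.4, 3.1]
yel u 255 261 v 229 239 72 258.1 233.7
red 246 252 199 217 118 248.7
knob model v: up 222.6 dropped 231.9 seated 234.7
F [-0.3 -0.2  3.6] ee [ 0.5388 -0.0891  0.0758]
```

```bash
python3 -m handwheel '{"delta_pos":[[0,0,0.0025],[0,0,0.0025]],"turn":[0,0],"gripper":[-1,-1]}' | grep -E 'ee_pos|wrist'
python3 -m handwheel '{"delta_pos":[[0,0,0.0025],[0,0,0.0025]],"turn":[0,0],"gripper":[-1,-1]}' | grep -E 'ee_pos|wrist'
```

```text
ee_pos: [0.5391, -0.089, 0.0752]
wrist_force: [-0.4, 0.6, 5.7]
ee_pos: [0.5391, -0.089, 0.0743]
wrist_force: [-0.0, 0.1, 5.7]
```

```bash
python3 -m handwheel '{"delta_pos":[[0,0,0.0025],[0,0,0.0025]],"turn":[0,0],"gripper":[-1,-1]}' | grep -E 'ee_pos|wrist'
python3 -c "
from h import *
side()"
```

```text
ee_pos: [0.5392, -0.089, 0.0733]
wrist_force: [-0.9, 1.1, 7.0]
yel u 255 261 v 230 240 67 258.3 234.7
red 246 252 199 217 116 248.7
knob model v: up 222.6 dropped 231.9 seated 234.7
F [-0.6  1.9  5.2] ee [ 0.5392 -0.089   0.0733]
```

```bash
python3 -m handwheel '{"delta_pos":[[0,0,0.0025],[0,0,0.005],[0,0,0.005]],"turn":[0,0,0],"gripper":[-1,-1,-1]}' | grep -E 'ee_pos|wrist'
python3 -m handwheel '{"delta_pos":[[0,0,0.0025],[0,0,0.0025]],"turn":[0,0],"gripper":[-1,-1]}' | grep -E 'ee_pos|wrist'
python3 -m handwheel '{"delta_pos":[[0,0,0.0025],[0,0,0.0025]],"turn":[0,0],"gripper":[-1,-1]}' | grep -E 'ee_pos|wrist'
```

```text
ee_pos: [0.5392, -0.089, 0.0713]
wrist_force: [-0.4, 1.1, 5.6]
ee_pos: [0.5391, -0.0889, 0.0702]
wrist_force: [0.3, 0.6, 5.1]
ee_pos: [0.5392, -0.0889, 0.0692]
wrist_force: [-1.0, 1.0, 4.6]
```

```bash
python3 -m handwheel '{"delta_pos":[[0,0,0.0025],[0,0,0.0025]],"turn":[0,0],"gripper":[-1,-1]}' | grep -E 'ee_pos|wrist'
python3 -m handwheel '{"delta_pos":[[0,0,0.002],[0,0,0.002]],"turn":[0,0],"gripper":[-1,-1]}' | grep -E 'ee_pos|wrist'
python3 -c "
from h import *
side()"
```

```text
ee_pos: [0.5395, -0.0888, 0.0691]
wrist_force: [-0.9, 1.7, 9.7]
ee_pos: [0.5396, -0.0888, 0.069]
wrist_force: [-2.9, 2.2, 13.2]
yel u 256 262 v 232 242 63 258.6 236.7
red 246 252 199 217 115 248.7
knob model v: up 222.6 dropped 231.9 seated 234.7
F [-3.   2.6 13.3] ee [ 0.5396 -0.0888  0.069 ]
```

The tool stopped 7.5 mm below first contact with force rising to 13 N, so the collar is seated. I'll lift clear and verify.

```bash
python3 -m handwheel '{"delta_pos":[[0,0,-0.02],[0,0,-0.06],[0,0,-0.15],[0,0,-0.25],[0,0,-0.3],[0,0,-0.3],[0,0,-0.3]],"turn":[0,0,0,0,0,0,0],"gripper":[-1,-1,-1,-1,-1,-1,-1]}' | grep -E '^t|ee_pos|wrist'
python3 - <<'E'
from h import *
side()
c=cam('wrist');m=cv2.inRange(cv2.cvtColor(c['image'],cv2.COLOR_RGB2HSV),(22,100,40),(36,255,255));g=proj(c,[.5375,-.088,.086]);k=np.zeros_like(m);cv2.circle(k,tuple(int(q) for q in g),25,255,-1);m&=k
v,u=np.nonzero(m);print('obs',u.min(),u.max(),v.min(),v.max(),len(u))
for z in(.093,.086): q=cyl(c,.5375,-.088,z-.014,z+.014,.008)[1].reshape(-1,2);print('model',z,q.min(0),q.max(0))
E
```

```text
t: 23.8
ee_pos: [0.538, -0.0891, 0.1862]
tool_rot: [0.0, 1.0, 0.031, -0.0]
wrist_force: [0.3, -0.3, -1.2]
yel u 255 261 v 228 242 82 258.3 234.9
red 246 251 199 217 110 248.5
knob model v: up 222.6 dropped 231.9 seated 234.7
F [-0.4  0.6 -0.2] ee [ 0.5372 -0.0889  0.1851]
obs 278 295 189 212 354
model 0.093 [275.8756  188.40645] [295.85013 214.93735]
model 0.086 [276.15067 186.81091] [295.61923 212.5342 ]
```

The knob is at row 234.9, against 234.7 modelled for a seated pin. It is seated and the robot is clear of everything.

```bash
python3 -c "
from plant import manip
print(manip.sign_off())"
```

```text
the job is handed in; nothing more can be done
None
```

The job is handed in at about 24 s with no verdict returned: the pin dropped through the tongue and was pressed past its detent, and the cameras show it seated in the clevis with the arm clear of everything.

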